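# Fetch the mug from behind the syrup bottles

## Robot

A 6-joint arm with a two-finger parallel gripper is mounted at the origin on the work surface. World frame = base frame: x ahead of the robot, y to its left, z up, the work surface at z = 0. Lengths are in mm, angles in rad, forces in N, time in s.
With the tool pointing down it reaches from about 375 to 925 mm from the base axis. Payload 5.7 kg.
Tool frame: the origin (TCP) lies midway between the tips of the shut fingers; the grasp point (between the pads) lies env.pinch_z behind it (env.pinch_z is the distance from the TCP to the grasp point, in mm); z points along the fingers, y is the line along which they close (so a half turn about z gives the same grasp; the last joint's range is limited). The gripper opens to 85 mm and grips with 20 to 120 N. Pads are 22 mm wide; open, the fingers measure 114 mm over their backs; the gripper's body (76 mm by 85 mm) begins 54 mm behind the grasp point. The pads swing forward as they close: fully open they stand 13 mm farther back than shut.
Start: joints at [1.053, 0.359, 1.51, -0, 1.272, -0.115], TCP at [235.187, 551.951, 231.267] pointing down, gripper open.
Joint ranges: [-2.97, 2.97], [-1.01, 2.36], [0.21, 2.38], [-0.96, 4.11], [0.2, 2.71], [-2.98, 2.98]. Speed limits (rad/s): [2.39, 2.39, 3.14, 3.14, 3.14, 3.14].

## Interface

Orientations are given as a rotation vector (axis times angle).
In Python, from workcell import env, effector, kinematics, telemetry, cams, workorder gives the robot as it stands. Calls block until the motion is done:
- env.move_to(position, orientation): joint-space move of the TCP to a pose.
- env.line_to(position, attitude=None, velocity=150, max_force=None): straight line of the TCP; attitude=None keeps the orientation; velocity is the mean speed in mm/s. With max_force (N) it stops when the force on the tool has changed by that much, and returns True; else False.
- env.move_joints(angles): joint-space move.
- effector.grip(opening, f_grip=None): finger opening in mm; f_grip is the grip in N (None keeps the last); returns when the fingers have stopped.
- env.pause(seconds).
- kinematics.inverse_kinematics(position, orientation): joint angles nearest the present ones, or None.
- telemetry.state(): the state.
- cams.grab_frame(name): name is "scene" or "side" or "wrist"; returns the picture (480x640x3 uint8, red, green, blue); there is no depth.
- cams.camera_model(name): a dict with "fovy" (degrees; the focal length in pixels is half the picture's height over the tangent of half this angle, whatever the lens; pixels are square), "cx", "cy" (the principal point, pixels), "k1" (the pictures are not rectified: a ray, as slopes to the right and down, at radius r is drawn at 1 + k1 r^2 times it, then the intrinsics apply), "rvec" (rotation vector, rad) and "tvec" (3), from world to camera coordinates, as OpenCV has them. Camera axes: x right, y down, z forward; pixel columns grow to the right and rows downward; lengths in mm; the calibration is good to about 2 mm. A picture is of the moment at which its call begins: read the wrist's pose just before it. camera_model takes no time and is no camera call; for the wrist camera it gives the pose at the moment of the call.
A pose or a line that the arm cannot do raises env.PlanningError and nothing moves.
- workorder.job_done(): hands the job in; it is judged then, once.
The state is a dict: "t": time; "qpos": joint angles; "joint_vel": joint speeds; "joint_torque": joint torques, N m; "tcp_pos": TCP position; "tool_rot": TCP orientation; "contact_force": force on the tool from outside, world axes, zero at the start; "wrist_torque": the same for the moment, N m; "gripper_width": finger opening in mm; "gripper_force": force on a finger pad.
Only numpy, scipy, OpenCV 4.12 (cv2) and the standard library are available. Lean on these libraries where they do the work, as an engineer would, in place of code of your own. Each camera call takes 0.05 s, during which the arm holds its last target. There are 200 camera calls.

## Task

The black mug on the wooden board is hemmed in by three syrup bottles. Clear all three bottles onto the grey mat, fetch the mug and stand it in the middle of the round black coaster while the bottles wait, and then put every bottle back in the middle of the coaster of its own colour. Keep the mug and the bottles upright throughout.

Things in the scene. Friction and masses are not known exactly. Their poses are not given: they have to be found in the camera images.
- bottle_red: red syrup bottle, white label, black cap; loose, 0.15 to 0.25 kg. Body 60 mm in diameter up to 75 mm, shoulder tapering to 91 mm, then a straight neck and cap 30 mm in diameter up to the top at 130 mm: grip there. Origin: centre of its underside; z up. Starts standing on the red coaster, roughly 12 mm clear of the mug and 25 mm of the next bottle.
- bottle_yellow: yellow syrup bottle, white label, black cap; loose, 0.15 to 0.25 kg. Body 60 mm in diameter up to 75 mm, shoulder tapering to 91 mm, then a straight neck and cap 30 mm in diameter up to the top at 130 mm: grip there. Origin: centre of its underside; z up. Starts standing on the yellow coaster, roughly 12 mm clear of the mug and 25 mm of the next bottle.
- bottle_green: green syrup bottle, white label, black cap; loose, 0.15 to 0.25 kg. Body 60 mm in diameter up to 75 mm, shoulder tapering to 91 mm, then a straight neck and cap 30 mm in diameter up to the top at 130 mm: grip there. Origin: centre of its underside; z up. Starts standing on the green coaster, roughly 12 mm clear of the mug and 25 mm of the next bottle.
- coaster_red: red round coaster, 72 mm in diameter, 4 mm thick, fixed on the wooden board: the home of the red bottle. Origin: centre of its underside; its top is 4 mm above that.
- coaster_yellow: yellow round coaster, 72 mm in diameter, 4 mm thick, fixed on the wooden board: the home of the yellow bottle. Origin: centre of its underside; its top is 4 mm above that.
- coaster_green: green round coaster, 72 mm in diameter, 4 mm thick, fixed on the wooden board: the home of the green bottle. Origin: centre of its underside; its top is 4 mm above that.
- mug: small black straight-sided mug, loose, 0.11 to 0.2 kg: 62 mm outer diameter, 60 mm tall, wall 3 mm. Handle on its own +y side, reaching 68 mm from the axis, so grip it across its own x axis. Origin: centre of its underside; z up. Starts standing directly on the board among the bottles, handle away from the robot.
- mug_coaster: round black coaster for the mug, 100 mm in diameter, 5 mm thick, fixed on the table. Origin: centre of its underside; its top is 5 mm above that.
- mat: grey rectangular mat, the side area for the bottles, fixed on the table: 260 mm along its x, 120 mm along its y, 4 mm thick. Origin: centre of its underside; its top is 4 mm above that. It may lie to the left or to the right of the board; the mug's coaster lies on the other side.
- board: wooden board, fixed, 300 mm along x, 270 mm along y, 12 mm thick; origin: centre of its underside, on the table. Carries a fixed grey tin of coffee pods (50 by 150 mm, top 71 mm above the table, centred at board x = +118 mm, behind the mug). A loose tea light and a chocolate (under 30 mm tall) stand near its two corners towards the robot; all other clutter is further out, or flat.

How it is judged (in metres and radians):
On the way, in this order (a step that is already met when the one before it is completed fails the run):
1. all three bottles stand on the grey mat (x of bottle_red in the frame of mat between -0.115 and 0.115 m and y of bottle_red in the frame of mat between -0.05 and 0.05 m and z of each of bottle_red, bottle_yellow, bottle_green in the frame of mat below 0.009 m and angle between each of bottle_red, bottle_yellow, bottle_green's own z axis and vertical below 0.1 rad and linear speed of each of bottle_red, bottle_yellow, bottle_green below 0.02 m/s and angular speed of each of bottle_red, bottle_yellow, bottle_green below 0.2 rad/s and x of bottle_yellow in the frame of mat between -0.115 and 0.115 m and y of bottle_yellow in the frame of mat between -0.05 and 0.05 m and x of bottle_green in the frame of mat between -0.115 and 0.115 m and y of bottle_green in the frame of mat between -0.05 and 0.05 m), for 0.2 s.
2. the mug stands released on the black coaster while the three bottles are still on the mat (all of step 1 and horizontal distance between mug and mug_coaster below 0.015 m and z of mug in the frame of mug_coaster between 0.002 and 0.009 m and angle between mug's own z axis and vertical below 0.1 rad and linear speed of mug below 0.02 m/s and angular speed of mug below 0.2 rad/s and contact force between the fingers and mug below 0.05 N), for 0.2 s.
3. every bottle stands released on the coaster of its own colour, the mug on the black coaster (horizontal distance between bottle_red and coaster_red below 0.012 m and z of bottle_red in the frame of coaster_red between 0.001 and 0.008 m and angle between each of bottle_red, bottle_yellow, bottle_green, mug's own z axis and vertical below 0.1 rad and linear speed of each of bottle_red, bottle_yellow, bottle_green, mug below 0.02 m/s and angular speed of each of bottle_red, bottle_yellow, bottle_green, mug below 0.2 rad/s and horizontal distance between bottle_yellow and coaster_yellow below 0.012 m and z of bottle_yellow in the frame of coaster_yellow between 0.001 and 0.008 m and horizontal distance between bottle_green and coaster_green below 0.012 m and z of bottle_green in the frame of coaster_green between 0.001 and 0.008 m and horizontal distance between mug and mug_coaster below 0.015 m and z of mug in the frame of mug_coaster between 0.002 and 0.009 m and contact force between the fingers and mug below 0.05 N and contact force between the fingers and bottle_red below 0.05 N and contact force between the fingers and bottle_yellow below 0.05 N and contact force between the fingers and bottle_green below 0.05 N), for 0.2 s.
At the end, for the whole second after the job is handed in: Each bottle upright on its own colour's coaster within 12 mm of centre, mug upright on the black coaster within 15 mm; all released and at rest. On the way all three bottles stood on the mat (axis within 115 mm in x, 50 mm in y of its centre), still so when the mug was set down (all of step 3); the robot touches nothing.
It fails at once if the mug or a bottle is tipped over (more than about 45 degrees) (angle between any of mug, bottle_red, bottle_yellow, bottle_green's own z axis and vertical above 0.8 rad).
It also fails if it takes over 144 s, if anything falls off the work surface, if the arm or the gripper's body presses on something with over 40 N, if the wrist force passes 120 N, or if a joint passes its speed limit or range.

## Working session

There is one attempt and no reset: what is moved stays moved. The work goes in short steps, each a Python script; the robot and the scene stay as the last script left them, time stands still between calls to the robot, and variables do not carry over. Pictures are saved under pics/ and viewed, at most 14 in all, crops included, and the job is handed in when it is done.

```bash
ls; mkdir -p pics
python3 - <<'E'
from workcell import env,cams,telemetry
import cv2
print(env.pinch_z, telemetry.state())
for n in("scene","side"):
    f=cams.grab_frame(n);cv2.imwrite(f"pics/{n}0.png",f[:,:,::-1]);print(n,cams.camera_model(n))
print(cams.camera_model("wrist"))
E
```

```text
pics
18.700000000000003 {'t': 0.0, 'qpos': array([ 1.05293377e+00,  3.59506535e-01,  1.51142331e+00,  7.05914405e-06,
        1.27251757e+00, -1.15090356e-01]), 'joint_vel': array([-0.00066498,  0.00015134,  0.00061761,  0.00256054,  0.00132775,
       -0.00090194]), 'joint_torque': array([-6.45489708e-04, -5.27627492e+01, -2.78615731e+01, -2.70589826e-04,
        1.35693286e-02, -3.48564527e-05]), 'tcp_pos': array([234.84282798, 551.39251358, 230.45615595]), 'tool_rot': array([-6.28291476e-01, -3.07752819e+00,  2.76496023e-03]), 'contact_force': array([-0.82310584,  0.38387451,  0.15769915]), 'wrist_torque': array([-0.0127306 ,  0.03592335, -0.03759276]), 'gripper_force': 0.0, 'gripper_width': 85.22548782559176}
scene {'fovy': 56.99498070686783, 'cx': 313.007902497921, 'cy': 239.39090055137925, 'k1': -0.06314291357957887, 'rvec': array([ 1.34169407,  2.30868773, -0.82836512]), 'tvec': array([ 245.81917065, -332.17874885, 1142.14805896])}
side {'fovy': 44.5024894442209, 'cx': 324.6098303463775, 'cy': 243.33244945626194, 'k1': -0.10506181682353309, 'rvec': array([ 2.14024489, -0.61920172,  0.28958511]), 'tvec': array([-440.92088923,  224.59476299,  858.16488759])}
{'fovy': 68.72461143317639, 'cx': 325.3723195191103, 'cy': 245.04724846345485, 'k1': -0.045265338529538145, 'rvec': array([-2.38645782, -1.57635027, -0.25507878]), 'tvec': array([-597.98746695,  -40.74623876,  381.25367541])}
```

View pics/scene0.png

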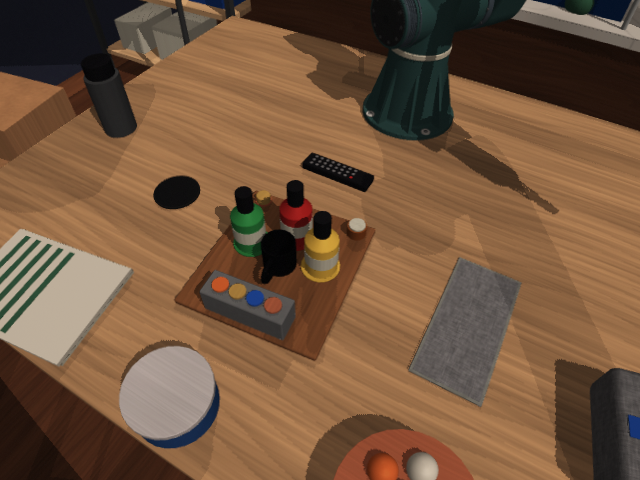

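View pics/side0.png

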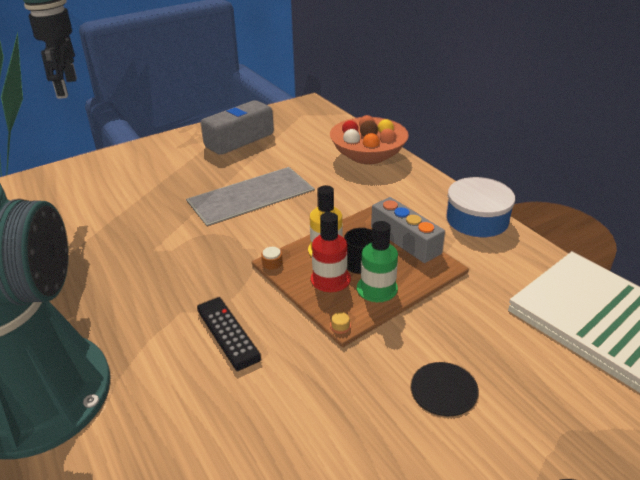

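The scene view shows mug coaster at (177,192), mat with corners (461,258), (521,284), (481,404), (410,368), and caps at red (295,186), green (244,192) and yellow (322,217). In the side view the caps are at yellow (326,191), red (329,220) and green (381,228), with the mug coaster at (444,388).

```bash
cat > h.py <<'E'
import numpy as np,cv2
from scipy.spatial.transform import Rotation as R
from workcell import env,effector,kinematics,telemetry,cams,workorder
def ray(m,px):
    f=240/np.tan(np.radians(m["fovy"])/2)
    d=(np.array(px,float)-[m["cx"],m["cy"]])/f; u=d.copy()
    for _ in range(20): u=d/(1+m["k1"]*(u@u))
    Rm=cv2.Rodrigues(np.array(m["rvec"]))[0]
    v=Rm.T@np.r_[u,1]; return -Rm.T@np.array(m["tvec"]),v/np.linalg.norm(v)
def onplane(m,px,z):
    c,v=ray(m,px); return c+v*(z-c[2])/v[2]
def tri(*obs):
    A=0;b=0
    for m,px in obs:
        c,v=ray(m,px);P=np.eye(3)-np.outer(v,v);A=A+P;b=b+P@c
    X=np.linalg.solve(A,b)
    return X,[round(float(np.linalg.norm((np.eye(3)-np.outer(v,v))@(X-c))),2) for c,v in (ray(*o) for o in obs)]
def project(m,X):
    Rm=cv2.Rodrigues(np.array(m["rvec"]))[0];p=Rm@X+m["tvec"];u=p[:2]/p[2]
    return u*(1+m["k1"]*(u@u))*240/np.tan(np.radians(m["fovy"])/2)+[m["cx"],m["cy"]]
def down(psi):
    """tool z down, tool y (closing line) at world angle psi"""
    y=np.array([np.cos(psi),np.sin(psi),0]);z=np.array([0,0,-1.]);
    return R.from_matrix(np.c_[np.cross(y,z),y,z]).as_rotvec()
E
python3 - <<'E'
from h import *
np.set_printoptions(precision=1,suppress=True)
s,d=cams.camera_model("scene"),cams.camera_model("side")
for n,a,b in[("red",(295,186),(329,220)),("green",(244,192),(381,228)),("yellow",(322,217),(326,191)),("mc",(177,192),(444,388))]: print(n,*tri((s,a),(d,b)))
print([onplane(s,p,4) for p in[(461,258),(521,284),(481,404),(410,368)]])
print([onplane(s,p,12) for p in[(375,230),(317,356),(177,299)]])
st=telemetry.state();w=cams.camera_model("wrist");Rm=cv2.Rodrigues(w["rvec"])[0]
T=R.from_rotvec(st["tool_rot"]);print("cam in tool",T.inv().apply(-Rm.T@w["tvec"]-st["tcp_pos"]),T.inv().as_matrix()@Rm.T)
print(T.as_matrix())
E
```

```text
red [510.3 -30.1 139.7] [0.92, 0.92]
green [567.1 -97.  141.2] [0.92, 0.92]
yellow [552.3  46.2 142. ] [0.75, 0.75]
mc [ 527.4 -321.1    0.2] [0.15, 0.15]
[array([400.2, 267.7,   4. ]), array([403.2, 383.2,   4. ]), array([654.7, 381.2,   4. ]), array([653.3, 264.7,   4. ])]
[array([424.5,  98.2,  12. ]), array([711.1, 128.4,  12. ]), array([ 740.2, -134.5,   12. ])]
cam in tool [  81.9   -1.  -143. ] [[-0.  -0.9 -0.3]
 [ 1.  -0.  -0. ]
 [-0.  -0.3  0.9]]
[[-0.9  0.4 -0. ]
 [ 0.4  0.9 -0. ]
 [ 0.  -0.  -1. ]]
```

Run:
```python
from h import *
import pickle
V={}
for n in("scene","side"): V[n]=(cams.camera_model(n),cams.grab_frame(n))
o=down(np.pi/2)
for n,p in[("mat1",(480,300,330)),("b1",(520,30,330)),("b2",(520,-80,330)),("mc",(480,-300,330))]:
    env.move_to(np.array(p,float),o);env.pause(.3)
    m=cams.camera_model("wrist");f=cams.grab_frame("wrist");V[n]=(m,f);print(n,telemetry.state()["t"],telemetry.state()["tcp_pos"])
pickle.dump(V,open("v.pkl","wb"))
cv2.imwrite("pics/b.png",np.hstack([cv2.resize(V[n][1],(400,300),interpolation=cv2.INTER_AREA) for n in("mat1","mc")])[:,:,::-1])
cv2.imwrite("pics/b1.png",V["b1"][1][:,:,::-1]);cv2.imwrite("pics/b2.png",V["b2"][1][:,:,::-1])
```

```text
mat1 1.9167 [479.67973896 300.45204255 329.82202606]
b1 3.325 [520.01894047  30.75097951 329.97872424]
b2 4.1917 [520.05250101 -79.16496797 330.02471767]
mc 5.4333 [ 480.39426592 -299.06751291  330.13337015]
```

View pics/b1.png

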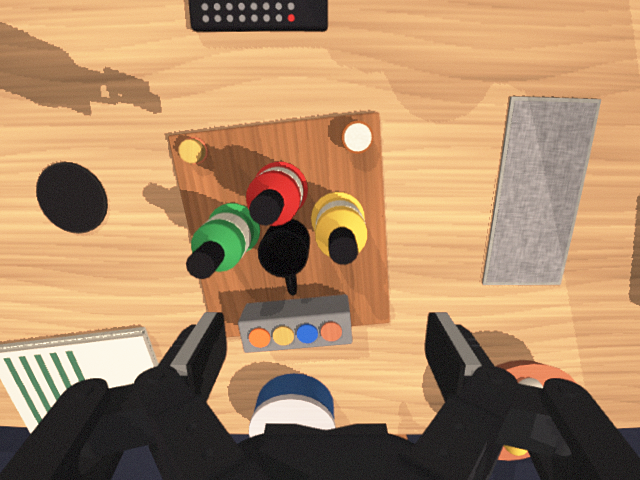

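View pics/b2.png

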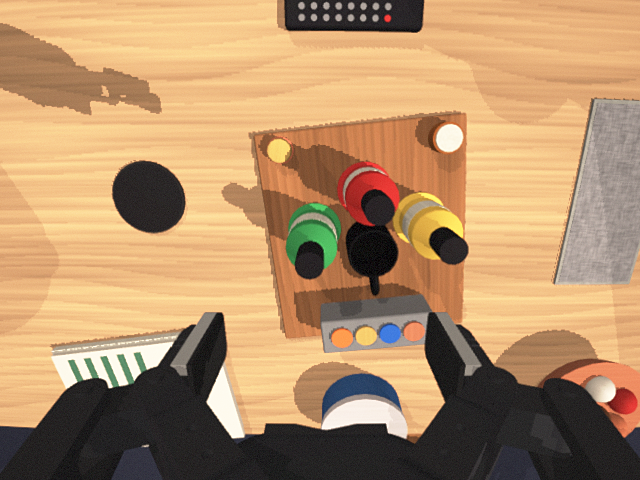

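View pics/b.png

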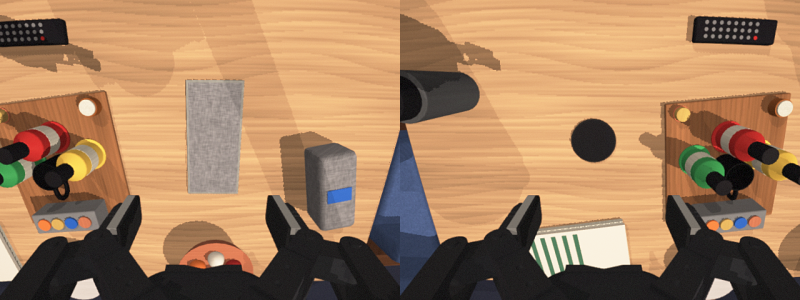

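The wrist views show the board with red/green/yellow bottles round the mug, caps at about (266,208), (201,264), (344,249) in b1 and (378,210), (309,264), (455,249) in b2; handle points down the image (+x). The mat view and mug-coaster view are unobstructed. I need enlarged, brightened crops to separate the dark cap tops.

Run:
```python
from h import *
import pickle
V=pickle.load(open("v.pkl","rb"))
for n,x,y in(("b1",180,150),("b2",280,150)):
    c=V[n][1][y:y+150,x:x+200].astype(float)/255
    c=(np.clip(c*1.3,0,1)**.4*255).astype(np.uint8)
    cv2.imwrite(f"pics/z{n}.png",cv2.resize(c,(800,600),interpolation=cv2.INTER_CUBIC)[:,:,::-1])
np.set_printoptions(precision=1,suppress=True)
# mug coaster: dark blob
obs=[]
for n,(x,y) in(("b1",(71,197)),("b2",(149,196)),("mc",(310,225)),("scene",(177,192)),("side",(444,388))):
    m,f=V[n]; k=(f.max(2)<45).astype(np.uint8)
    if n=="mc": x,y=2*(593-400),2*140
    nl,lab,st,ce=cv2.connectedComponentsWithStats(k);l=lab[y,x]
    cs,_=cv2.findContours((lab==l).astype(np.uint8),0,1);e=cv2.fitEllipse(max(cs,key=len))
    obs.append((m,e[0]));print(n,e,st[l],onplane(m,e[0],5))
print("mc wrist",tri(*obs[:3]),"all",tri(*obs))
```

```text
b1 ((316.8163146972656, 206.913330078125), (463.32330322265625, 812.5083618164062), 88.55956268310547) [     0      0    640    480 248408] [539.9  18.5   5. ]
b2 ((147.3244171142578, 196.89700317382812), (62.31974792480469, 71.51746368408203), 135.10662841796875) [ 113  163   69   69 2861] [ 525.7 -322.2    5. ]
mc ((317.1041259765625, 204.31639099121094), (474.77801513671875, 787.4822998046875), 88.49713897705078) [     0      0    640    480 243498] [ 496.9 -310.9    5. ]
scene ((176.40679931640625, 192.23548889160156), (30.72018051147461, 46.27285385131836), 76.4942626953125) [ 154  176   46   33 1171] [ 532.  -317.6    5. ]
side ((453.2752380371094, 388.3575439453125), (39.42778015136719, 50.4237060546875), 152.18568420410156) [ 429  363   48   53 1058] [ 535.2 -331.7    5. ]
mc wrist (array([ 448.3, -138. ,  357.6]), [165.8, 10.93, 166.54]) all (array([ 530.3, -238.9,   25.1]), [257.87, 66.24, 80.62, 55.5, 92.74])
```

View pics/zb1.png

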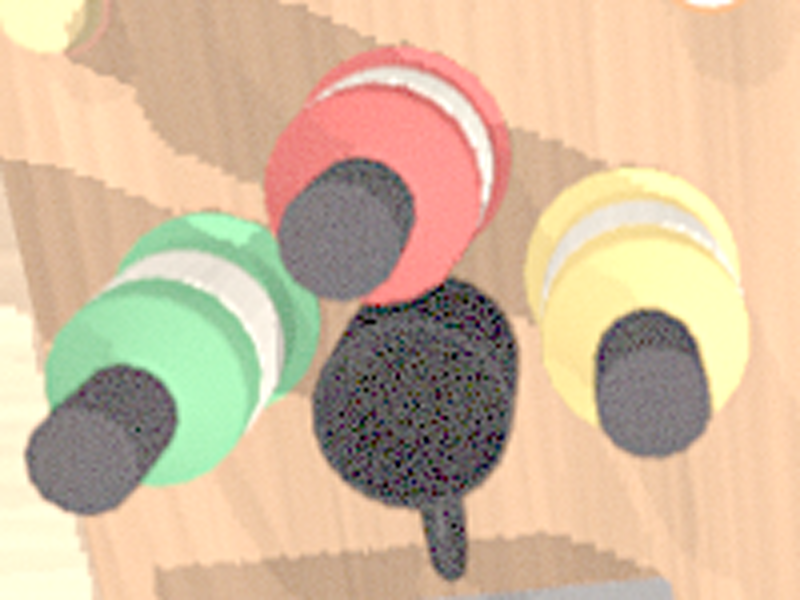

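View pics/zb2.png

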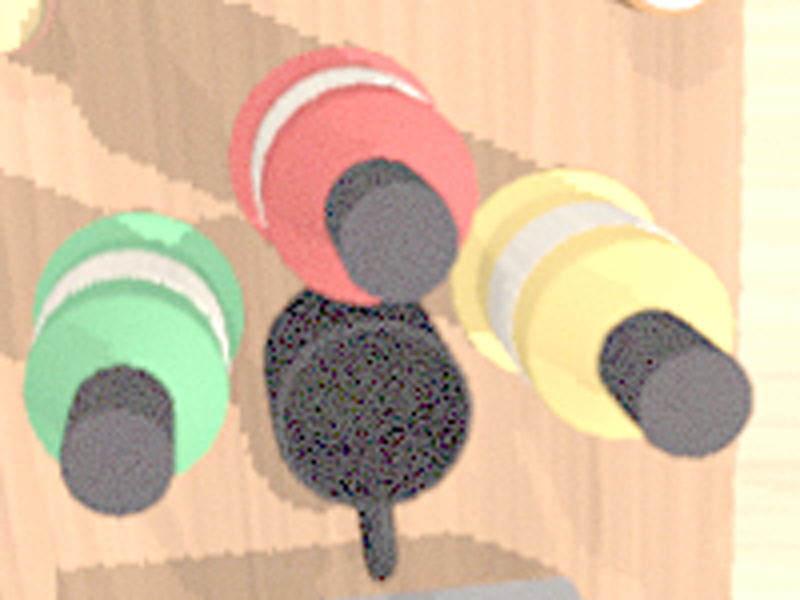

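Crops: cap tops (crop px) b1 red (340,240), green (84,460), yellow (654,401); b2 red (399,240), green (117,459), yellow (695,402); mug rim centres (410,412)/(375,412), handle tips (452,578)/(382,578).

Run:
```python
from h import *
import pickle
V=pickle.load(open("v.pkl","rb"))
np.set_printoptions(precision=1,suppress=True)
q=lambda x,y,ox:(ox+(x+.5)/4-.5,150+(y+.5)/4-.5)
for n,a,b in[("red",(340,240),(399,240)),("green",(84,460),(117,459)),("yellow",(654,401),(695,402)),("mug",(410,412),(375,412)),("handle",(452,578),(382,578))]:
    print(n,*tri((V["b1"][0],q(*a,180)),(V["b2"][0],q(*b,280))))
obs=[]
for n,(x,y) in(("b1",(71,197)),("b2",(149,196)),("mc",(386,280)),("scene",(177,192)),("side",(444,388))):
    m,f=V[n]; k=(cv2.GaussianBlur(f,(5,5),0).max(2)<70).astype(np.uint8)
    nl,lab,st,ce=cv2.connectedComponentsWithStats(k);l=lab[y,x]
    cs,_=cv2.findContours((lab==l).astype(np.uint8),0,1);e=cv2.fitEllipse(max(cs,key=len))
    obs.append((m,e[0]));print(n,np.array(e[0]),st[l],onplane(m,e[0],5))
print("mc wrist",tri(*obs[:3]),"all",tri(*obs))
cor=[]
for n,(x,y) in(("mat1",(430,280)),("scene",(466,330)),("side",(250,195))):
    m,f=V[n];b=cv2.GaussianBlur(f,(5,5),0).astype(int);k=((b.max(2)-b.min(2)<28)&(b.max(2)>70)).astype(np.uint8)
    k=cv2.morphologyEx(k,cv2.MORPH_CLOSE,np.ones((7,7)))
    nl,lab,st,ce=cv2.connectedComponentsWithStats(k);l=lab[y,x]
    cs,_=cv2.findContours((lab==l).astype(np.uint8),0,1);c=max(cs,key=len)
    c=cv2.approxPolyDP(cv2.convexHull(c),8,True)[:,0]
    w=np.array([onplane(m,p,4)[:2] for p in c],np.float32);print(n,st[l],cv2.minAreaRect(w),w.tolist())
```

```text
red [512.3 -28.1 143.8] [0.01, 0.01]
green [569.  -96.5 143.3] [0.19, 0.19]
yellow [552.8  47.7 145. ] [0.13, 0.13]
mug [580.7 -22.   75.1] [0.0, 0.0]
handle [648.2 -13.4  50.8] [0.02, 0.02]
b1 [ 71.4 197.1] [  38  163   69   69 3637] [ 525.  -319.9    5. ]
b2 [148.3 196.4] [ 114  162   70   70 3775] [ 525.  -320.7    5. ]
mc [326.2 205.1] [     0      0    640    480 235422] [ 498.  -298.6    5. ]
scene [176.4 192.1] [ 154  176   46   33 1179] [ 531.8 -317.7    5. ]
side [444.2 389.2] [ 412  363   65   53 2679] [ 523.  -325.5    5. ]
mc wrist (array([ 510.5, -300.4,   33.5]), [9.4, 10.02, 18.25]) all (array([ 520.8, -316.9,    1.5]), [6.2, 6.58, 28.38, 9.27, 7.94])
mat1 [     0      0    640    480 276887] ((641.7725219726562, 285.473388671875), (802.5918579101562, 1266.192138671875), 0.14128631353378296) [[242.21998596191406, 678.136962890625], [1041.506103515625, 919.5571899414062], [1044.62841796875, -346.6311950683594], [241.41217041015625, -94.42597198486328]]
scene [ 409  259  111  147 9245] ((530.0709838867188, 321.67657470703125), (254.13140869140625, 116.36943817138672), 0.21978148818016052) [[404.4643249511719, 265.03759765625], [402.78302001953125, 379.3734436035156], [656.9125366210938, 380.3482666015625], [655.6368408203125, 263.97308349609375]]
side [ 188  169  124   55 3130] ((522.9498901367188, 318.33526611328125), (248.8169708251953, 109.467041015625), 0.8409910202026367) [[648.1483154296875, 265.4336242675781], [403.8765869140625, 261.8479309082031], [397.75146484375, 371.2368469238281], [638.8421630859375, 374.0812072753906]]
```

```bash
cat >> h.py <<'E'
def hop(xy,psi,z=265,v=400):
    """line across at carry height z"""
    env.line_to(np.array([*xy,z],float),down(psi),velocity=v)
def pick(xy,z,psi,pre,hold=45,zc=265):
    effector.grip(pre); hop(xy,psi,zc)
    env.line_to(np.array([*xy,z],float),velocity=150)
    effector.grip(0,hold); s=telemetry.state(); print("pick w",round(s["gripper_width"],1),"F",round(s["gripper_force"],1),s["tcp_pos"].round(1))
    env.line_to(np.array([*xy,zc],float),velocity=200); print("held w",round(telemetry.state()["gripper_width"],1))
def place(xy,z,psi,rel,zc=265):
    hop(xy,psi,zc,300)
    env.line_to(np.array([*xy,z+10],float),velocity=180)
    hit=env.line_to(np.array([*xy,z-3],float),velocity=25,max_force=5)
    p=telemetry.state()["tcp_pos"];print("place hit",hit,p.round(1)); env.pause(.2)
    effector.grip(rel); env.pause(.2)
    env.line_to(np.array([p[0],p[1],zc]),velocity=250); print("t",telemetry.state()["t"])
E
python3 - <<'E'
from h import *
pick((552.8,47.7),109,np.pi/2,56)
place((607,322),97,np.pi/2,56)
cv2.imwrite("pics/c1.png",cams.grab_frame("scene")[:,:,::-1])
E
```

```text
pick w 28.7 F 44.4 [553.5  47.9 109.9]
held w 28.8
place hit True [607.4 322.9  97.7]
t 13.5083
```

View pics/c1.png

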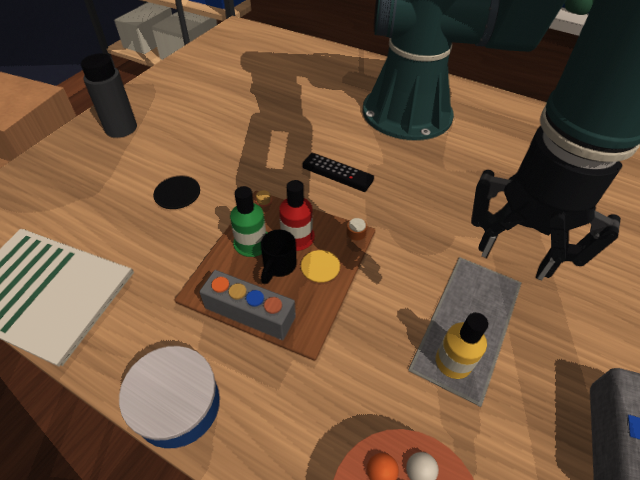

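The yellow bottle stands upright on the mat, base near (457,372), and its coaster shows empty at (320,266). Next are green and red, then a measuring look at the emptied board.

Run:
```python
from h import *
import pickle
pick((569,-96.5),109,np.pi/2,56)
place((527,322),97,np.pi/2,56)
pick((512.3,-28.1),109,np.pi/2,56)
place((447,322),97,np.pi/2,56)
V={};o=down(np.pi/2)
for n,p in[("d0",(440,280,330)),("d1",(520,30,330)),("d2",(520,-80,330))]:
    env.line_to(np.array(p,float),o,velocity=400);env.pause(.3)
    m=cams.camera_model("wrist");V[n]=(m,cams.grab_frame("wrist"))
print(telemetry.state()["t"])
pickle.dump(V,open("v2.pkl","wb"))
np.set_printoptions(precision=1,suppress=True)
H=lambda f:cv2.cvtColor(cv2.GaussianBlur(f,(5,5),0),cv2.COLOR_RGB2HSV).astype(int)
for col,(lo,hi) in dict(red=(0,6),yellow=(22,32),green=(50,85)).items():
    obs=[]
    for n in("d1","d2"):
        m,f=V[n];h=H(f);k=(h[...,0]>=lo)&(h[...,0]<=hi)&(h[...,1]>150)&(h[...,2]>60)
        k[:140]=0;k[300:]=0
        nl,lab,st,ce=cv2.connectedComponentsWithStats(k.astype(np.uint8))
        ok=[i for i in range(1,nl) if 500<st[i,4]]
        for i in ok:
            cs,_=cv2.findContours((lab==i).astype(np.uint8),0,1);c=max(cs,key=len);e=cv2.fitEllipse(cv2.convexHull(c))
            print(col,n,np.array(e[0]),np.array(e[1]),st[i],onplane(m,e[0],16))
        if len(ok)==1:obs.append((m,e[0]))
    if len(obs)==2:print(col,tri(*obs))
cv2.imwrite("pics/d.png",np.hstack([cv2.resize(V[n][1],(400,300),interpolation=cv2.INTER_AREA) for n in("d0","d2")])[:,:,::-1])
```

```text
pick w 29.2 F 44.2 [569.7 -96.5 110. ]
held w 29.3
place hit True [527.5 323.   97.7]
t 22.0583
pick w 28.9 F 44.1 [513.  -28.1 109.9]
held w 29.0
place hit True [447.4 322.9  97.7]
t 30.1667
32.7917
red d1 [577.  151.8] [28.9 53.3] [553 140  52  28 991] [462.8 356.1  16. ]
red d1 [279.6 188.6] [54.2 56.3] [ 252  161   56   56 2411] [512.9 -29.4  16. ]
red d2 [363.7 188.5] [54.5 55.9] [ 336  161   56   56 2414] [512.9 -29.6  16. ]
```

View pics/d.png

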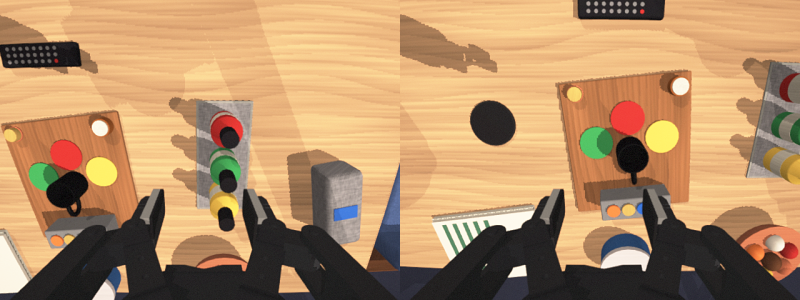

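All three bottles stand on the mat, and the three coasters and the mug are now clear. The colour thresholds need loosening for green and yellow.

Run:
```python
from h import *
import pickle
V=pickle.load(open("v2.pkl","rb"));np.set_printoptions(precision=1,suppress=True)
for col,(lo,hi),s in dict(red=((0,6),((279,188),(363,188))),yellow=((22,34),((345,215),(423,216))),green=((45,90),((236,228),(314,228)))).items() if 0 else [("red",(0,6),((279,188),(363,188))),("yellow",(22,34),((335,218),(419,218))),("green",(45,90),((225,228),(314,228)))]:
    obs=[]
    for n,(x,y) in zip(("d1","d2"),s):
        m,f=V[n];h=cv2.cvtColor(cv2.GaussianBlur(f,(5,5),0),cv2.COLOR_RGB2HSV).astype(int)
        k=((h[...,0]>=lo)&(h[...,0]<=hi)&(h[...,1]>110)&(h[...,2]>50)).astype(np.uint8)
        nl,lab,st,ce=cv2.connectedComponentsWithStats(k);l=lab[y,x]
        cs,_=cv2.findContours((lab==l).astype(np.uint8),0,1);c=max(cs,key=len)
        e=cv2.fitEllipse(cv2.convexHull(c));obs.append((m,e[0]))
        print(col,n,h[y,x],np.array(e[0]),np.array(e[1]),st[l],onplane(m,e[0],16))
    print(col,tri(*obs))
```

```text
red d1 [  1 195 241] [279.6 188.6] [54.2 56.3] [ 252  161   56   56 2411] [512.9 -29.4  16. ]
red d2 [  1 193 242] [363.7 188.5] [54.5 55.9] [ 336  161   56   56 2414] [512.9 -29.6  16. ]
red (array([513.1, -29.5,  14.9]), [0.02, 0.02])
yellow d1 [ 27 150 255] [337.1 218. ] [51.3 52.8] [ 311  193   53   51 2144] [552.4  46.2  16. ]
yellow d2 [ 27 147 255] [418.9 218. ] [49.7 53.9] [ 393  193   53   51 2124] [552.4  46.   16. ]
yellow (array([552.6,  46.2,  15.2]), [0.01, 0.01])
green d1 [ 65 146 196] [233.  228.2] [48.9 53.4] [ 207  203   53   51 2068] [566.6 -94.7  16. ]
green d2 [ 65 147 174] [313.9 228.1] [50.4 52.3] [ 288  203   53   51 2091] [566.7 -95.1  16. ]
green (array([567. , -95.1,  14.6]), [0.05, 0.05])
```

Run:
```python
from h import *
psi=np.radians(97.3)
pick((580.7,-22),27,psi,85,hold=35,zc=200)
place((525,-320.3),20,psi,85,zc=200)
env.line_to(np.array([480,-300,330.]),down(np.pi/2),velocity=300);env.pause(.3)
m=cams.camera_model("wrist");f=cams.grab_frame("wrist")
import pickle;pickle.dump((m,f),open("v3.pkl","wb"))
x,y=project(m,np.array([525,-320,5])).astype(int);print(x,y)
c=f[y-75:y+75,x-100:x+100]/255.;c=(np.clip(c*1.3,0,1)**.4*255).astype(np.uint8)
cv2.imwrite("pics/e.png",cv2.resize(c,(800,600),interpolation=cv2.INTER_CUBIC)[:,:,::-1])
```

```text
pick w 59.8 F 38.8 [581.4 -22.1  27.9]
held w 59.6
place hit True [ 525.4 -320.7   20.7]
t 40.7167
310 225
```

View pics/e.png

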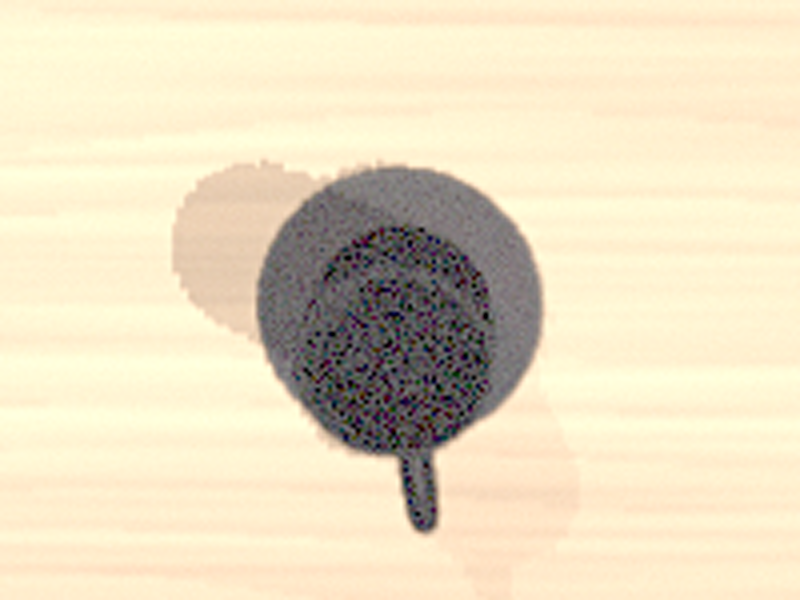

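The mug sits upright on the black coaster: coaster centre about (400,308) and mug base about (405,314) in the crop, so it is about 2 mm off. Now the bottles go home.

Run:
```python
from h import *
import pickle
p=np.pi/2
for src,dst in[((447,322),(512.4,-29.7)),((527,322),(566.6,-95.3)),((607,322),(552,45.8))]:
    pick(src,97,p,56); place(dst,109,p,56)
V={}
for n,q in[("f1",(520,30,330)),("f2",(520,-80,330))]:
    env.line_to(np.array(q,float),down(p),velocity=300);env.pause(.3)
    V[n]=(cams.camera_model("wrist"),cams.grab_frame("wrist"))
pickle.dump(V,open("v4.pkl","wb"))
for n,x in(("f1",180),("f2",280)):
    c=V[n][1][150:300,x:x+200]/255.;c=(np.clip(c*1.3,0,1)**.4*255).astype(np.uint8)
    cv2.imwrite(f"pics/{n}.png",cv2.resize(c,(800,600),interpolation=cv2.INTER_CUBIC)[:,:,::-1])
cv2.imwrite("pics/fs.png",cams.grab_frame("scene")[:,:,::-1])
```

```text
pick w 29.3 F 44.4 [447.6 322.4  97.9]
held w 29.3
place hit True [513.  -29.9 109.9]
t 50.6833
pick w 28.6 F 44.4 [527.6 322.4  98. ]
held w 28.6
place hit True [567.1 -95.4 109.5]
t 59.0333
pick w 29.0 F 44.8 [607.7 322.4  98.2]
held w 28.9
place hit True [552.6  45.8 110.1]
t 67.0833
```

View pics/f1.png

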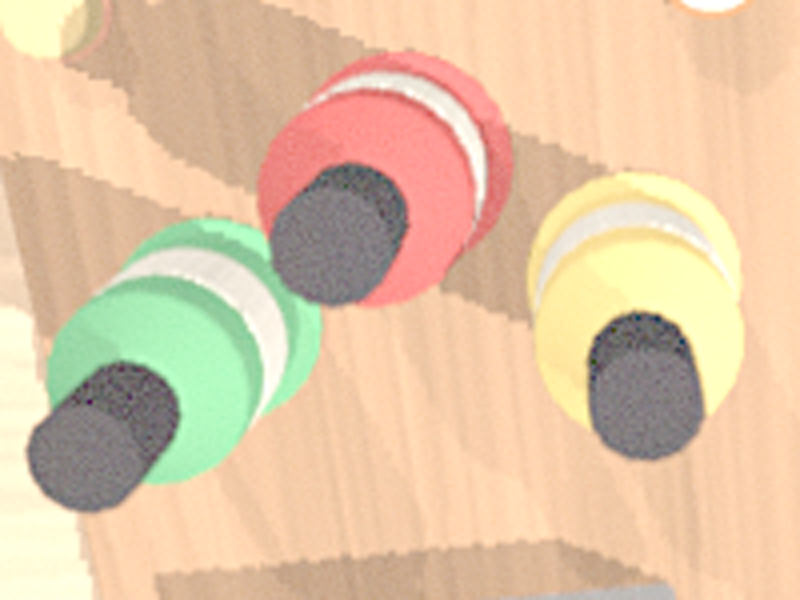

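View pics/f2.png

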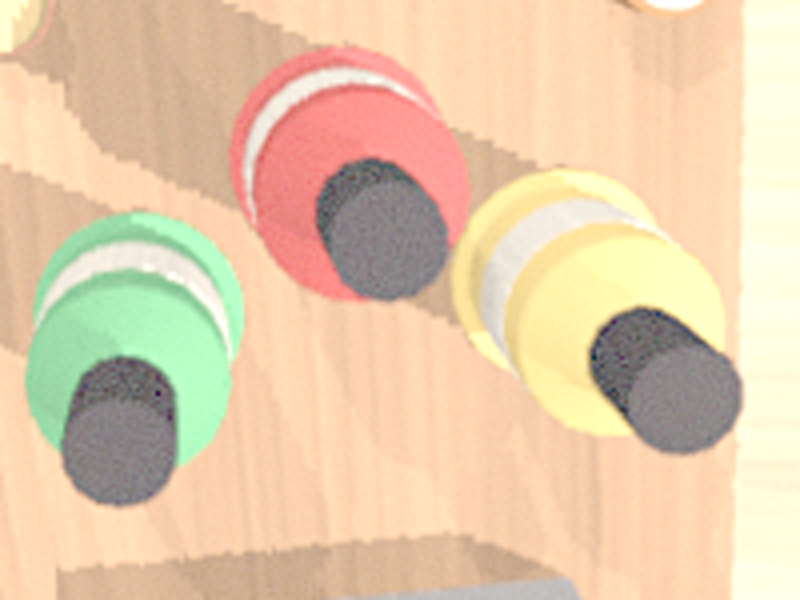

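View pics/fs.png

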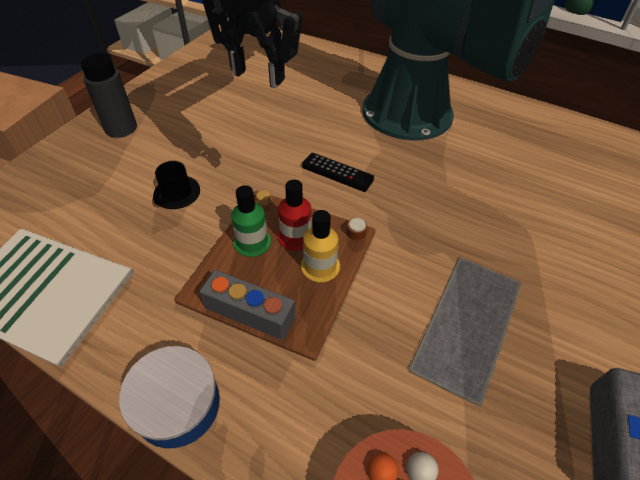

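Caps now sit within about 3 mm of where they started: red at (332,246)/(388,240), green at (86,456)/(120,452) and yellow at (646,404)/(685,398). The scene view shows all bottles upright on their own coasters, the mug on the black coaster and the arm clear.

```bash
python3 -c "
from h import *
print(workorder.job_done())"
```

```text
the job is handed in; nothing more can be done
None
```

The job is handed in: all three bottles waited on the mat while the mug was placed about 2 mm off centre on the black coaster, then went back upright within about 3 mm of centre on their own coasters by my camera estimates (about 70 s used); no verdict was returned.

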